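# Set the pump's port selector to the plus label and press enter

## Robot

A 6-joint arm with a two-finger parallel gripper is mounted at the origin on the work surface. World frame = base frame: x ahead of the robot, y to its left, z up, the work surface at z = 0. Lengths are in m, angles in rad, forces in N, time in s.
With the tool pointing down it reaches from about 0.275 to 0.85 m from the base axis. Payload 19 kg.
Tool frame: the origin (TCP) lies at the very end of the fingers, on their centre line; the grasp point (between the pads) lies 19 mm behind it; z points along the fingers, y is the direction in which the jaws open and shut (so a half turn about z gives the same grasp; the last joint's range is limited). The gripper opens to 85 mm and grips with 20 to 120 N. Pads are 22 mm wide; open, the fingers measure 114 mm over their backs; the gripper's body (76 mm by 85 mm) begins 54 mm behind the grasp point. The pads swing forward as they close: fully open they stand 13 mm farther back than shut.
Start: joints at [1.106, 0.15, 1.437, -0, 1.554, -0.134], TCP at [0.187, 0.544, 0.231] pointing down, gripper open.
Joint ranges: [-2.8, 2.8], [-0.68, 2.1], [0.12, 2.68], [-1.39, 4.53], [0.16, 2.79], [-2.81, 2.81]. Speed limits (rad/s): [1.89, 1.89, 2.22, 3.01, 3.01, 3.01].

## Interface

Orientations are given as a unit quaternion [x, y, z, w].
In Python, from workcell import env gives the robot as it stands.
- The arm moves only by the tool drive_tool, never from a script. Its argument "series" is a list of rows, each an object with "gripper": the finger opening in m, from 0 to 0.0854; "dp": the shift along the tool's x, y, z in m, a list of three; "yaw": the turn about the tool's z in degrees. In form: [{"gripper": gripper, "dp": [tx, ty, tz], "yaw": yaw}, ...]. A call has 1 to 20 rows; each row shifts and turns the commanded pose from where the row before left it, along the tool's axes as they then stand; what a row does not reach is not made up. A row lasts 1/8 s, in which the tool goes at most 62.5 mm and 10.7 degrees, less where a joint would pass 70% of its speed; a pose out of reach is approached as far as the arm can. A call with a gripper value outside its range is refused whole. The fingers move at their own pace and stop on an object; "squeeze" is the grip in N (left out, the last holds). Time passes only in rows, so rows that do not move let the fingers close. It gives the time, the measured TCP pose, the force and the opening at its end, in the units of the state.
- env.get_obs(): the state, without advancing time (a new reading comes with each control period).
- env.camera(name): name is "scene" or "top" or "wrist"; returns a dict with "pixels" (480x640x3 uint8, blue, green, red), "range_z" (480x640 float32, m along the optical axis (not along the pixel's ray), 0 where there is no reading), "fx", "fy", "cx", "cy" (pixels), "R" (3x3) and "t" (3): a world point X has camera coordinates R X + t. Camera axes: x right, y down, z forward; pixel columns grow to the right and rows downward; lengths in m; the calibration is good to about 2 mm. A picture is of the moment at which its call begins.
- env.hand_in(): hands the job in, once; it reports no verdict.
The state is a dict: "t": time; "qpos": joint angles; "qvel": joint speeds; "tau": joint torques, N m; "tool_pos": TCP position; "tcp_rot": TCP orientation; "wrist_force": force on the tool from outside, world axes, zero at the start; "torque": the same for the moment, N m; "width": opening from 0.0 (shut) to 1.0 (fully open).
Only numpy, scipy, OpenCV 4.12 (cv2) and the standard library are available. Lean on these libraries where they do the work, as an engineer would, in place of code of your own. Each camera call takes 0.05 s, during which the arm holds its last target. There are 200 camera calls.

## Task

On the compounding pump's console, push the dial's tab round with a fingertip against its side until it points squarely at the label with the plus sign, then press the round enter key down and let it come back up. Only push the tab, do not pinch it, do not press the key before the dial is set, and leave the vials and everything else on the bench where they are.

Things in the scene. Friction and masses are not known exactly. Their poses are not given: they have to be found in the camera images.
- console: grey pump console, fixed, 250 (x) x 270 (y) x 50 mm high; its flat top is the deck. Origin: centre of its underside, below the dial's axis; x points to its far side, y to its left, z up. Four labels lie around the dial at -100, -50, +50 and +100 degrees (counter-clockwise from above, from the console's x), in an order that changes; the enter key is on the side facing the robot.
- selector (a joint): angle of the dial in rad, counter-clockwise seen from above; the direction in which the tab points, measured from the console's x axis (0 = along +x of the console). Range -2.1 to 2.1 with hard stops; starts between -0.3 and 0.3. No clicks: even friction of about 0.22 N m (4 N at the tab), it stays where it is left. (selector_c0 and selector_c1 in the rules are the tab's left and right halves.)
- selector_axis (a point): point on the dial's vertical axis at the dial's upper face, 14 mm above the deck. The dial is an aluminium disc 96 mm across and 14 mm high.
- tab_middle (a point): middle of the tab, 52 mm out from the axis and 29 mm above the deck. The tab is a black upright bar 20 mm thick, radial, from 15 mm to a pointed nose 73 mm from the axis, 14 to 44 mm above the deck; its flat sides end 65 mm from the axis. A fingertip lowered beside it to 18 mm above the deck clears disc and labels.
- selector_aim (a point): the point the tab points at: at deck height, 100 mm out from the axis along the tab's direction (35 mm past the tab's flat sides). When the tab points squarely at a label, this lies on the label's centre.
- label_plus: white round snap-in label, 44 mm across and 4 mm high, lying on the console's deck with its centre 100 mm from the dial's axis; its black raised symbol is a plus sign of two 36 x 9 mm bars. THE ONE TO SELECT. Origin: centre of its underside, at the deck. Its yaw means nothing.
- label_bar: white round snap-in label, 44 mm across and 4 mm high, lying on the console's deck with its centre 100 mm from the dial's axis; its black raised symbol is one single 36 x 9 mm bar. Origin: centre of its underside, at the deck. Its yaw means nothing.
- label_disc: white round snap-in label, 44 mm across and 4 mm high, lying on the console's deck with its centre 100 mm from the dial's axis; its black raised symbol is a filled disc 18 mm across. Origin: centre of its underside, at the deck. Its yaw means nothing.
- label_ring: white round snap-in label, 44 mm across and 4 mm high, lying on the console's deck with its centre 100 mm from the dial's axis; its black raised symbol is a ring 34 mm across with a white middle 20 mm across. Origin: centre of its underside, at the deck. Its yaw means nothing.
- enter (a joint): travel of the enter key in m: 0 up, 0.006 fully down. Sprung, 5 N when fully down; it counts as pressed beyond 0.004.
- enter_top (a point): middle of the top face of the enter key, a white round key 30 mm across in a black housing on the deck, 90 mm from the dial's axis towards the console's -x side. It is pressed straight down.
- vial_a_center (a point): A bystander to leave where it is: glass vial, 24 mm across and 45 mm high, standing on the deck near the enter key, on its left. This point is its centre.
- vial_b_center (a point): A bystander to leave where it is: glass vial, 24 mm across and 45 mm high, standing on the deck near the enter key, on its right. This point is its centre.
- ampoule_0_center (a point): A bystander to leave where it is: small amber ampoule, 18 mm across and 66 mm high, standing on the bench left of the console. This point is its centre.
- ampoule_1_center (a point): A bystander to leave where it is: small amber ampoule, 18 mm across and 66 mm high, standing on the bench left of the console. This point is its centre.
- ampoule_2_center (a point): A bystander to leave where it is: small amber ampoule, 18 mm across and 66 mm high, standing on the bench left of the console. This point is its centre.
- infusion_bottle_center (a point): A bystander to leave where it is: clear infusion bottle 155 x 75 x 50 mm lying right of the console. This point is its centre.
- syringe_center (a point): A bystander to leave where it is: syringe about 150 mm long and 40 mm wide lying on the right, 26 mm high. This point is its centre.

How it is judged:
By the outcome, as a careful person would: the job done as asked, in the order asked, and still so for the second after the job is handed in, with the robot touching nothing.
It also fails if it takes over 48 s, if anything falls off the work surface, if the arm or the gripper's body presses on something with over 40 N, if the wrist force passes 120 N, or if a joint passes its speed limit or range.

## Working session

There is one attempt and no reset: what is moved stays moved. The work goes in short steps, Python scripts to look and compute and a tool call to move; the robot and the scene stay as the last step left them, time stands still between calls to the robot, and variables do not carry over. Pictures are saved under pics/ and viewed, about 8 in all and at most 12, crops included, and the job is handed in when it is done.

Besides the shell and the picture viewer there is one more tool, called after "Call:" as name([rows], argument=value, ...), one row to a line, values as JSON. drive_tool: Moves the arm, as the interface text tells. Its arguments: {"type":"object","properties":{"series":{"type":"array","items":{"type":"object","properties":{"gripper":{"type":"number"},"dp":{"type":"array","items":{"type":"number"}},"yaw":{"type":"number"}}}},"squeeze":{"type":"number"}},"required":["series"]}

```bash
mkdir -p pics
cat > h.py <<'E'
import numpy as np,cv2
from workcell import env
def world(c,u,v,z=None):
    """pixel -> world by depth, or by intersection with plane z"""
    d=np.array([(u-c["cx"])/c["fx"],(v-c["cy"])/c["fy"],1.0]); R=np.array(c["R"]);t=np.array(c["t"])
    o=-R.T@t; w=R.T@d
    return o+w*(c["range_z"][int(round(v)),int(round(u))] if z is None else (z-o[2])/w[2])
E
python3 - <<'E'
from h import *
o=env.get_obs();print(o)
for n in("top","scene"):
    c=env.camera(n);cv2.imwrite(f"pics/{n}0.png",c["pixels"]);print(n,c["fx"],-np.array(c["R"]).T@c["t"],np.round(c["R"],2).tolist())
    np.savez(f"{n}0.npz",**c)
E
```

```text
{'t': 0.0, 'qpos': array([ 1.10598195e+00,  1.50946789e-01,  1.43798223e+00, -1.50834050e-05,
        1.55380537e+00, -1.34005064e-01]), 'qvel': array([ 0.00065504,  0.00049129,  0.00092942,  0.00014933, -0.00114744,
       -0.00171574]), 'tau': array([ 2.18910154e-04, -7.13055253e+01, -5.70875001e+01, -2.85847966e-05,
        8.78543244e-03,  6.79502705e-05]), 'tool_pos': array([0.18668538, 0.54360369, 0.23072209]), 'tcp_rot': array([ 1.64651318e-01,  9.86351670e-01, -5.47695045e-04, -1.61176133e-04]), 'wrist_force': array([-0.15241901,  0.65984766, -0.47897884]), 'torque': array([-0.00303613, -0.05677518, -0.00813892]), 'width': 0.99977077789998}
top 503.1403137099382 [ 3.18971533e-01 -6.59799551e-04  1.27190350e+00] [[0.02, -1.0, -0.02], [-0.99, -0.02, -0.16], [0.16, 0.02, -0.99]]
scene 616.4770086597372 [ 1.15731632 -0.7911252   0.9829378 ] [[0.78, 0.62, 0.01], [0.41, -0.51, -0.75], [-0.46, 0.59, -0.66]]
```

View pics/top0.png

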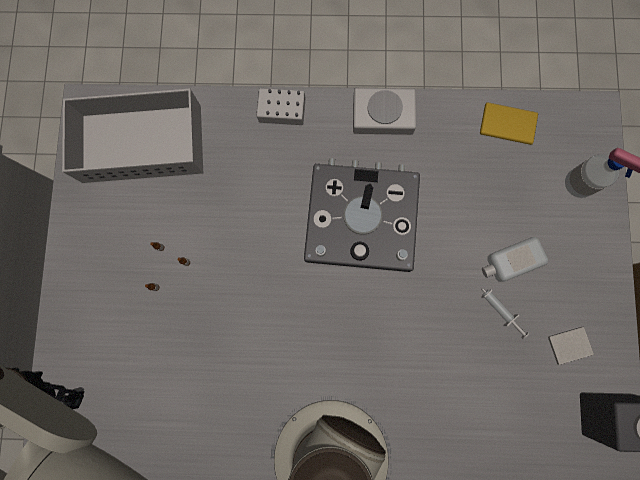

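View pics/scene0.png

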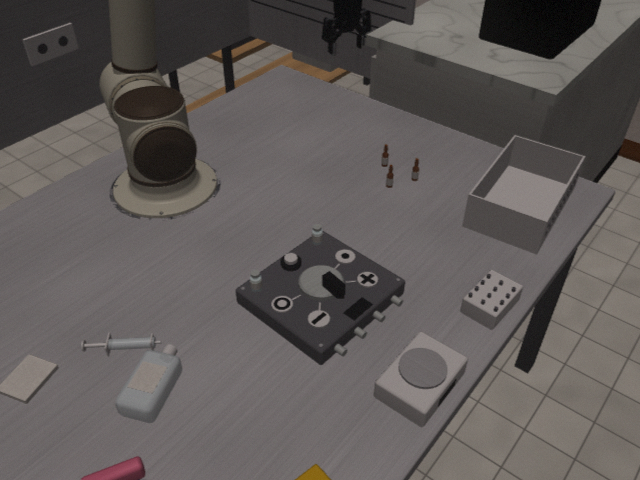

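The top view shows plus at (334,187), on the left at +50°, bar (396,193), disc (322,218), ring (402,226). The dial is at (363,214) with its tab nose near (370,186), the key at (360,251) and vials at (320,251) and (403,255). The scene view agrees.

Run:
```python
from h import *
c=dict(np.load("top0.npz"));im=c["pixels"]
g=cv2.cvtColor(im,cv2.COLOR_BGR2GRAY)
def blob(u,v,r=14,th=150):
    s=np.zeros_like(g);s[v-r:v+r+1,u-r:u+r+1]=(g[v-r:v+r+1,u-r:u+r+1]>th)
    cs,_=cv2.findContours(s,cv2.RETR_EXTERNAL,cv2.CHAIN_APPROX_NONE);k=max(cs,key=cv2.contourArea)
    return cv2.minEnclosingCircle(k),(k[:,0].min(0)+k[:,0].max(0))/2
P={}
for n,u,v,z in[("plus",334,187,.054),("bar",396,193,.054),("disc",322,218,.054),("ring",402,226,.054),("key",360,251,.07)]:
    (cc,r),m=blob(u,v);w=world(c,*m,z);P[n]=w;print(n,cc,r,m,w.round(4),world(c,*m).round(4))
A=np.array([P[n][:2] for n in("plus","bar","disc","ring")]);th=np.radians([50,-50,100,-100])
L=.1*np.c_[np.cos(th),np.sin(th)]
from scipy.optimize import least_squares
def f(p):
    q=p[2];R=np.array([[np.cos(q),-np.sin(q)],[np.sin(q),np.cos(q)]]);return (L@R.T+p[:2]-A).ravel()
s=least_squares(f,[.57,-.05,0]);print(s.x,np.degrees(s.x[2]),s.fun.round(4));print("axis-key",np.linalg.norm(s.x[:2]-P["key"][:2]))
for n,u,v in(("disc",355,220),("vialL",320,251),("vialR",403,255),("tabnose",369,188),("deck",380,255),("keyhouse",360,251)):print(n,world(c,u,v).round(4))
```

```text
plus (334.1190490722656, 187.11904907226562) 8.391122817993164 [334.  186.5] [0.658  0.0039 0.054 ] [0.6575 0.0039 0.0561]
bar (395.2019348144531, 192.46153259277344) 8.563426971435547 [395.  192.5] [ 0.6453 -0.148   0.054 ] [ 0.6455 -0.1481  0.0534]
disc (322.0, 218.36363220214844) 8.423308372497559 [322. 218.] [0.5771 0.032  0.054 ] [0.5768 0.032  0.0554]
ring (401.5618591308594, 225.7371063232422) 8.736398696899414 [401.5 226. ] [ 0.5608 -0.164   0.054 ] [ 0.5609 -0.1641  0.0533]
key (359.66217041015625, 249.78378295898438) 5.474733352661133 [360. 250.] [ 0.4967 -0.0619  0.07  ] [ 0.496  -0.0616  0.0745]
[ 0.58693969 -0.06709244 -0.08162006] -4.676484805688761 [-0.0008  0.0001 -0.0006 -0.0006  0.0005  0.0004  0.0009  0.0001]
axis-key 0.09039459525210217
disc [ 0.5716 -0.0491  0.0637]
vialL [0.4888 0.0338 0.0947]
vialR [ 0.4833 -0.162   0.0938]
tabnose [ 0.6455 -0.0809  0.0909]
deck [ 0.4877 -0.1115  0.0541]
keyhouse [ 0.4938 -0.0617  0.0729]
```

```bash
cat >> h.py <<'E'
from scipy.spatial.transform import Rotation as Ro
AX=np.array([.5869,-.0671]);CY=-4.68
def go(target,yang=None):
    """print shift in present tool axes, and yaw that puts tool y at world angle yang (mod 180)"""
    o=env.get_obs();R=Ro.from_quat(o["tcp_rot"]).as_matrix()
    a=np.degrees(np.arctan2(R[1,1],R[0,1]))
    print("t",o["t"],"tcp",o["tool_pos"].round(4),"yang",round(a,2),"F",o["wrist_force"].round(1),"dp_mm",(R.T@(np.array(target)-o["tool_pos"])*1e3).round(1),"yaw",None if yang is None else round((a-yang+90)%180-90,2))
E
python3 -c "
from h import *
go([.6205,-.1086,.18],-13)"
```

```text
t 0.1 tcp [0.1867 0.5436 0.2307] yang 71.05 F [-0.3  0.3  0.8] dp_mm [-622.1 -475.9   51.2] yaw 84.05
```

Call:
drive_tool([
  {"gripper": 0,"dp": [-0.015,-0.012,0],"yaw": 0},
  {"gripper": 0,"dp": [-0.03,-0.023,0],"yaw": 0},
  {"gripper": 0,"dp": [-0.04,-0.03,0],"yaw": 0},
  {"gripper": 0,"dp": [-0.04,-0.03,0],"yaw": 0},
  {"gripper": 0,"dp": [-0.04,-0.03,0],"yaw": 0},
  {"gripper": 0,"dp": [-0.04,-0.03,0],"yaw": 0},
  {"gripper": 0,"dp": [-0.04,-0.03,0],"yaw": 0},
  {"gripper": 0,"dp": [-0.04,-0.03,0],"yaw": 0},
  {"gripper": 0,"dp": [-0.04,-0.03,0],"yaw": 0},
  {"gripper": 0,"dp": [-0.04,-0.03,0],"yaw": 0},
  {"gripper": 0,"dp": [-0.04,-0.03,0],"yaw": 0},
  {"gripper": 0,"dp": [-0.04,-0.03,0],"yaw": 0},
  {"gripper": 0,"dp": [-0.04,-0.03,0],"yaw": 0},
  {"gripper": 0,"dp": [-0.04,-0.03,0],"yaw": 0},
  {"gripper": 0,"dp": [-0.04,-0.03,0],"yaw": 0},
  {"gripper": 0,"dp": [-0.04,-0.03,0],"yaw": 0},
  {"gripper": 0,"dp": [-0.015,-0.012,0],"yaw": 0},
  {"gripper": 0,"dp": [0,0,0],"yaw": 0},
])

```text
t: 2.35
tool_pos: [0.6211, -0.1005, 0.2307]
tcp_rot: [0.165, 0.986, 0.0, -0.001]
wrist_force: [0.2, 0.0, -0.4]
width: -0.001
```

Call:
drive_tool([
  {"gripper": 0,"dp": [0,0,0],"yaw": 5},
  {"gripper": 0,"dp": [0,0,0],"yaw": 9},
  {"gripper": 0,"dp": [0,0,0],"yaw": 9},
  {"gripper": 0,"dp": [0,0,0],"yaw": 9},
  {"gripper": 0,"dp": [0,0,0],"yaw": 9},
  {"gripper": 0,"dp": [0,0,0],"yaw": 9},
  {"gripper": 0,"dp": [0,0,0],"yaw": 9},
  {"gripper": 0,"dp": [0,0,0],"yaw": 9},
  {"gripper": 0,"dp": [0,0,0],"yaw": 9},
  {"gripper": 0,"dp": [0,0,0],"yaw": 7},
  {"gripper": 0,"dp": [0,0,0],"yaw": 0},
])

```text
t: 3.72
tool_pos: [0.6208, -0.0983, 0.2317]
tcp_rot: [0.782, 0.623, 0.0, 0.0]
wrist_force: [0.6, 0.3, -0.0]
width: 0.001
```

Run:
```python
from h import *
go([.6205,-.1086,.068],-13)
c=env.camera("wrist");cv2.imwrite("pics/w1.png",c["pixels"]);np.savez("w1.npz",**c);print(c["fx"],-np.array(c["R"]).T@c["t"])
for n,th in(("plus",50),("bar",-50)):
    pass
print(env.get_obs()["width"])
```

```text
t 3.725 tcp [ 0.6208 -0.0983  0.2317] yang -12.86 F [ 0.6  0.3 -0. ] dp_mm [-10.1   1.9 163.7] yaw 0.14
399.5955778417828 [ 0.63668098 -0.02937462  0.37439133]
0.0012234091150103773
```

View pics/w1.png

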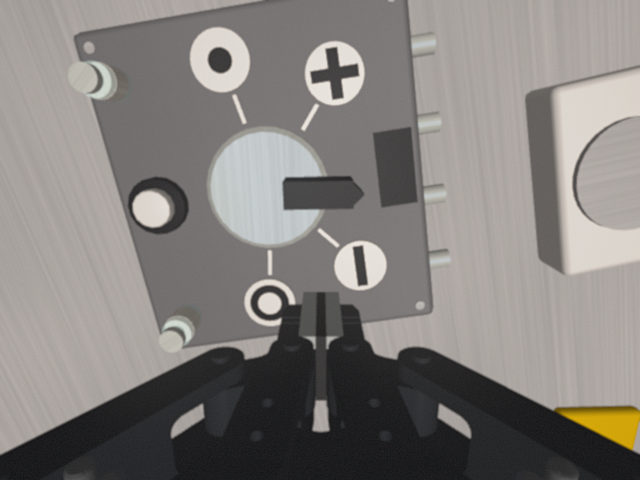

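Wrist view: dial at about (268,187), tab pointing to (363,193), plus label at (335,73), key at (152,209), closed fingertips at (321,300). Now I'll measure the tab angle and refit the console from this closer camera.

```bash
cat >> h.py <<'E'
from scipy.optimize import least_squares
def pix(c,X):
    p=np.array(c["R"])@np.array(X)+c["t"];return c["fx"]*p[0]/p[2]+c["cx"],c["fy"]*p[1]/p[2]+c["cy"]
def cloud(c):
    v,u=np.mgrid[:480,:640];z=c["range_z"];d=np.stack([(u-c["cx"])/c["fx"]*z,(v-c["cy"])/c["fy"]*z,z],-1)
    return (d-c["t"])@np.array(c["R"])
def white(c,X,r=35,th=140):
    g=cv2.cvtColor(c["pixels"],cv2.COLOR_BGR2GRAY);u,v=map(int,pix(c,X));s=np.zeros_like(g)
    a,b=max(v-r,0),max(u-r,0);s[a:v+r,b:u+r]=(g[a:v+r,b:u+r]>th)
    cs,_=cv2.findContours(s,cv2.RETR_EXTERNAL,cv2.CHAIN_APPROX_NONE);k=max(cs,key=cv2.contourArea)
    (cc,ax,an)=cv2.fitEllipse(cv2.convexHull(k));return world(c,*cc,z=X[2]),ax
def labels(c,angs,r=35):
    A=[];L=[]
    for th in angs:
        q=np.radians(th);w=np.radians(th+CY);p,ax=white(c,[AX[0]+.1*np.cos(w),AX[1]+.1*np.sin(w),.054],r);A.append(p[:2]);L.append([.1*np.cos(q),.1*np.sin(q)]);print(th,p.round(4),np.round(ax,1))
    A=np.array(A);L=np.array(L)
    def f(p):
        R=np.array([[np.cos(p[2]),-np.sin(p[2])],[np.sin(p[2]),np.cos(p[2])]]);return (L@R.T+p[:2]-A).ravel()
    s=least_squares(f,[*AX,0]);print("axis",s.x[:2].round(4),"yaw",np.degrees(s.x[2]).round(2),"res mm",(s.fun*1e3).round(1));return s.x
def tab(c,ax,yaw):
    P=cloud(c);m=(P[...,2]>.088)&(P[...,2]<.099)&(np.hypot(P[...,0]-ax[0],P[...,1]-ax[1])<.08)
    n,lab,st,cen=cv2.connectedComponentsWithStats(m.astype(np.uint8));i=1+st[1:,4].argmax();Q=P[lab==i]
    m=Q[:,:2].mean(0);w,V=np.linalg.eigh(np.cov((Q[:,:2]-m).T));e=V[:,1]*np.sign(V[:,1]@(m-ax));d=m-ax
    pa=np.degrees(np.arctan2(e[1],e[0]));ca=np.degrees(np.arctan2(d[1],d[0]))
    print("tab n",len(Q),"z",Q[:,2].mean().round(4),"r",np.linalg.norm(d).round(4),"len/thick",(np.sqrt(12*w)).round(4),"world axis-dir",pa.round(2),"centroid-dir",ca.round(2),"console",(pa-yaw).round(2),(ca-yaw).round(2))
E
python3 - <<'E'
from h import *
c=dict(np.load("w1.npz"));s=labels(c,[50,-50,100,-100]);tab(c,s[:2],np.degrees(s[2]))
k=white(c,[.497,-.0603,.07]);print(k)
u,v=pix(c,k[0]);print("key z",world(c,u,v))
E
```

```text
50 [0.6553 0.0071 0.054 ] [60.7 65.4]
-50 [ 0.6442 -0.1455  0.054 ] [50.4 53.6]
100 [0.5747 0.035  0.054 ] [60.1 66.9]
-100 [ 0.5604 -0.1613  0.054 ] [47.4 51.7]
axis [ 0.5853 -0.0645] yaw -4.16 res mm [-0.3  0.2 -0.4 -0.1  0.4  0.   0.4 -0.1]
tab n 2188 z 0.094 r 0.0418 len/thick [0.0203 0.0534] world axis-dir -11.77 centroid-dir -11.88 console -7.6 -7.71
(array([ 0.49530844, -0.05829202,  0.07      ]), (34.89124298095703, 39.209896087646484))
key z [ 0.49651309 -0.05804561  0.07259374]
```

Call:
drive_tool([
  {"gripper": 0,"dp": [-0.006,0.0,0.015],"yaw": 0},
  {"gripper": 0,"dp": [-0.006,0.0,0.03],"yaw": 0},
  {"gripper": 0,"dp": [0,0,0.03],"yaw": 0},
  {"gripper": 0,"dp": [0,0,0.03],"yaw": 0},
  {"gripper": 0,"dp": [0,0,0.03],"yaw": 0},
  {"gripper": 0,"dp": [0,0,0.02],"yaw": 0},
  {"gripper": 0,"dp": [0,0,0.007],"yaw": 0},
  {"gripper": 0,"dp": [0,0,0],"yaw": -1},
])

```text
t: 4.78
tool_pos: [0.6188, -0.1111, 0.0694]
tcp_rot: [0.777, 0.63, -0.0, 0.0]
wrist_force: [0.5, -0.4, -0.1]
width: 0.001
```

Call:
drive_tool([
  {"gripper": 0,"dp": [0.005,0,0],"yaw": 0},
  {"gripper": 0,"dp": [0.005,0,0],"yaw": 0},
  {"gripper": 0,"dp": [0.002,0,0],"yaw": 0},
  {"gripper": 0,"dp": [0,0,0],"yaw": 0},
])

```text
t: 5.28
tool_pos: [0.6214, -0.099, 0.0695]
tcp_rot: [0.777, 0.63, 0.0, 0.0]
wrist_force: [-0.1, -0.0, -0.8]
width: 0.004
```

Run:
```python
from h import *
go([.6205,-.1086,.068],-12)
o=env.get_obs();p=o["tool_pos"][:2]-[.586,-.066];a=np.radians(-11.8);print("r",p@[np.cos(a),np.sin(a)],"off",p@[np.sin(a),-np.cos(a)])
c=env.camera("wrist");cv2.imwrite("pics/w2.png",c["pixels"]);tab(c,np.array([.5853,-.0645]),-4.16)
```

```text
t 5.275 tcp [ 0.6214 -0.099   0.0695] yang -11.93 F [-0.1 -0.  -0.8] dp_mm [-9.6  1.1  1.5] yaw 0.07
r 0.04137952250500975 off 0.02505529260612538
tab n 10924 z 0.0938 r 0.0418 len/thick [0.021  0.0534] world axis-dir -12.16 centroid-dir -11.07 console -8.0 -6.91
```

View pics/w2.png

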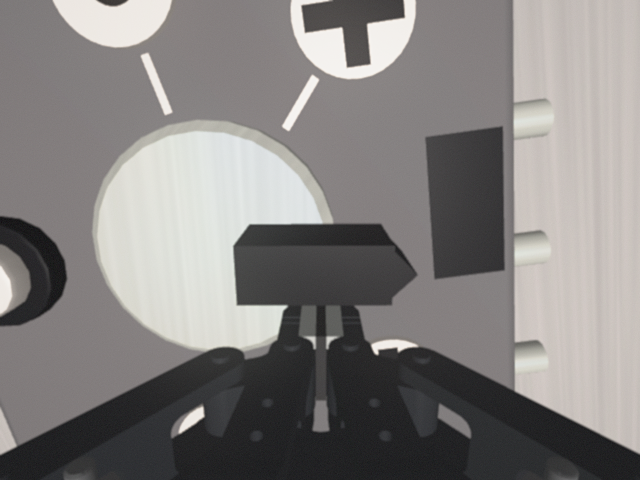

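The fingertips at (321,310) are just short of the tab's near side (235–392, 303), square to it and on its flat part. Now I'll sweep.

Call:
drive_tool([
  {"gripper": 0,"dp": [0.002,0,0],"yaw": 0},
  {"gripper": 0,"dp": [0.002,0,0],"yaw": 0},
  {"gripper": 0,"dp": [0.0014,0.0007,0],"yaw": -2},
  {"gripper": 0,"dp": [0.0029,0.0014,0],"yaw": -4},
  {"gripper": 0,"dp": [0.0029,0.0014,0],"yaw": -4},
  {"gripper": 0,"dp": [0.0029,0.0014,0],"yaw": -4},
  {"gripper": 0,"dp": [0.0029,0.0014,0],"yaw": -4},
  {"gripper": 0,"dp": [0.0029,0.0014,0],"yaw": -4},
  {"gripper": 0,"dp": [0.0014,0.0007,0],"yaw": -2},
  {"gripper": 0,"dp": [0,0,0],"yaw": 0},
])

```text
t: 6.58
tool_pos: [0.6309, -0.0785, 0.0692]
tcp_rot: [0.629, 0.778, -0.0, -0.0]
wrist_force: [-1.5, -3.7, 0.3]
width: 0.002
```

```bash
cat >> h.py <<'E'
def rel(a,ax=(.586,-.066)):
    o=env.get_obs();p=o["tool_pos"][:2]-ax;a=np.radians(a);print("r",(p@[np.cos(a),np.sin(a)]).round(4),"off",(p@[np.sin(a),-np.cos(a)]).round(4))
E
python3 - <<'E'
from h import *
go([.6205,-.1086,.068],12);rel(12)
c=env.camera("wrist");cv2.imwrite("pics/w3.png",c["pixels"]);tab(c,np.array([.5855,-.065]),-4.16)
c=env.camera("top");tab(c,np.array([.5869,-.0671]),-4.68)
E
```

```text
t 6.575 tcp [ 0.6309 -0.0785  0.0692] yang 12.07 F [-1.5 -3.7  0.3] dp_mm [-27.3 -16.4   1.3] yaw 0.07
r 0.0413 off 0.0216
tab n 11677 z 0.0938 r 0.0416 len/thick [0.024 0.052] world axis-dir 10.43 centroid-dir 11.02 console 14.59 15.18
tab n 124 z 0.094 r 0.0347 len/thick [0.0178 0.0443] world axis-dir 23.82 centroid-dir 12.99 console 28.5 17.67
```

Call:
drive_tool([
  {"gripper": 0,"dp": [0.0014,0.0007,0],"yaw": -2},
  {"gripper": 0,"dp": [0.0029,0.0014,0],"yaw": -4},
  {"gripper": 0,"dp": [0.0029,0.0014,0],"yaw": -4},
  {"gripper": 0,"dp": [0.0029,0.0014,0],"yaw": -4},
  {"gripper": 0,"dp": [0.0029,0.0014,0],"yaw": -4},
  {"gripper": 0,"dp": [0.0029,0.0014,0],"yaw": -4},
  {"gripper": 0,"dp": [0.0029,0.0014,0],"yaw": -4},
  {"gripper": 0,"dp": [0.0014,0.0007,0],"yaw": -2},
  {"gripper": 0,"dp": [0,0,0],"yaw": 0},
])

```text
t: 7.8
tool_pos: [0.6317, -0.0561, 0.0693]
tcp_rot: [0.422, 0.906, 0.0, 0.0]
wrist_force: [0.0, -2.7, -1.0]
width: 0.003
```

Run:
```python
from h import *
go([.6205,-.1086,.068],40);rel(40)
c=env.camera("wrist");cv2.imwrite("pics/w4.png",c["pixels"]);np.savez("w4.npz",**c);tab(c,np.array([.5855,-.065]),-4.16)
```

```text
t 7.8 tcp [ 0.6317 -0.0561  0.0693] yang 40.04 F [ 0.  -2.7 -1. ] dp_mm [-33.  -42.3   1.3] yaw 0.04
r 0.0413 off 0.0218
tab n 11662 z 0.0938 r 0.0416 len/thick [0.0241 0.052 ] world axis-dir 37.87 centroid-dir 38.38 console 42.03 42.54
```

View pics/w4.png

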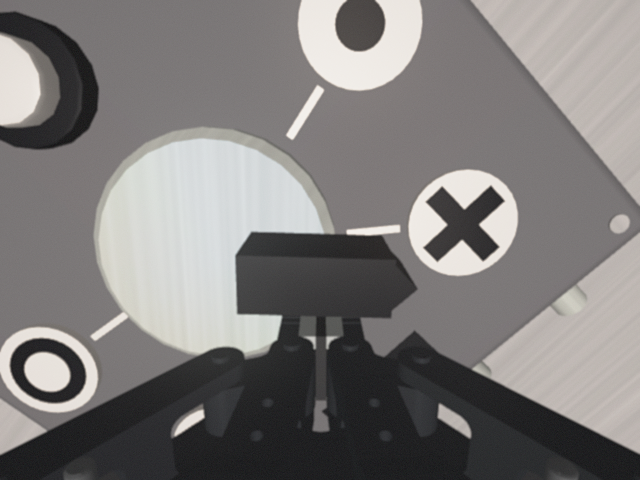

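The tab's far end is at (415,287), still short of the plus label at (463,222). I'll push 4° more, then back off and rise for a clean measurement.

Call:
drive_tool([
  {"gripper": 0,"dp": [0.0015,0.0007,0],"yaw": -2},
  {"gripper": 0,"dp": [0.0015,0.0007,0],"yaw": -2},
  {"gripper": 0,"dp": [0,0,0],"yaw": 0},
  {"gripper": 0,"dp": [-0.004,0,0],"yaw": 0},
  {"gripper": 0,"dp": [-0.006,0,0],"yaw": 0},
  {"gripper": 0,"dp": [0,0,-0.02],"yaw": 0},
  {"gripper": 0,"dp": [0,0,-0.04],"yaw": 0},
  {"gripper": 0,"dp": [0,0,-0.04],"yaw": 0},
  {"gripper": 0,"dp": [0,0,-0.03],"yaw": 0},
  {"gripper": 0,"dp": [0,0,0],"yaw": 0},
])

```text
t: 9.1
tool_pos: [0.6385, -0.0603, 0.2034]
tcp_rot: [0.39, 0.921, 0.001, 0.003]
wrist_force: [0.5, 0.3, -0.3]
width: -0.0
```

Run:
```python
from h import *
go([.6205,-.1086,.068],44)
c=env.camera("wrist");cv2.imwrite("pics/w5.png",c["pixels"]);np.savez("w5.npz",**c)
s=labels(c,[50,-50,100,-100],30);tab(c,s[:2],np.degrees(s[2]))
```

```text
t 9.1 tcp [ 0.6385 -0.0603  0.2034] yang 44.04 F [ 0.5  0.3 -0.3] dp_mm [-21.6 -47.  135.4] yaw 0.04
50 [0.6549 0.007  0.054 ] [60.5 64. ]
-50 [ 0.6438 -0.1455  0.054 ] [51.8 57. ]
100 [0.5743 0.0349 0.054 ] [66.6 72.9]
-100 [ 0.5601 -0.1615  0.054 ] [54.2 61.3]
axis [ 0.5849 -0.0646] yaw -4.15 res mm [-0.4  0.2 -0.4 -0.1  0.4 -0.   0.3 -0.1]
tab n 2738 z 0.0939 r 0.0416 len/thick [0.0202 0.0537] world axis-dir 42.3 centroid-dir 42.23 console 46.44 46.37
```

View pics/w5.png

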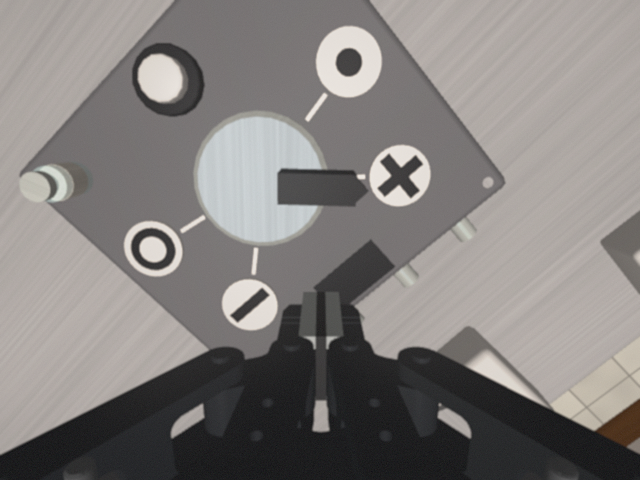

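The tab points to (368,190) with plus at (400,175), so it needs about 3.5° more.

Call:
drive_tool([
  {"gripper": 0,"dp": [0,0,0.03],"yaw": 0},
  {"gripper": 0,"dp": [0,0,0.04],"yaw": 0},
  {"gripper": 0,"dp": [0,0,0.04],"yaw": 0},
  {"gripper": 0,"dp": [0,0,0.02],"yaw": 0},
  {"gripper": 0,"dp": [0,0,0.004],"yaw": 0},
  {"gripper": 0,"dp": [0.005,0,0],"yaw": 0},
  {"gripper": 0,"dp": [0.004,0,0],"yaw": 0},
  {"gripper": 0,"dp": [0.001,0,0],"yaw": 0},
  {"gripper": 0,"dp": [0.0013,0.0007,0],"yaw": -1.8},
  {"gripper": 0,"dp": [0.0013,0.0006,0],"yaw": -1.7},
  {"gripper": 0,"dp": [0,0,0],"yaw": 0},
  {"gripper": 0,"dp": [-0.004,0,0],"yaw": 0},
  {"gripper": 0,"dp": [-0.006,0,0],"yaw": 0},
  {"gripper": 0,"dp": [0,0,-0.02],"yaw": 0},
  {"gripper": 0,"dp": [0,0,-0.04],"yaw": 0},
  {"gripper": 0,"dp": [0,0,-0.04],"yaw": 0},
  {"gripper": 0,"dp": [0,0,-0.034],"yaw": 0},
  {"gripper": 0,"dp": [0,0,0],"yaw": 0},
])

```text
t: 11.4
tool_pos: [0.638, -0.0571, 0.2036]
tcp_rot: [0.362, 0.932, 0.0, 0.003]
wrist_force: [-0.5, 0.5, -0.3]
width: -0.002
```

Run:
```python
from h import *
go([.4965,-.059,.11],44)
c=env.camera("wrist");cv2.imwrite("pics/w6.png",c["pixels"])
s=labels(c,[50,-50,100,-100],30);tab(c,s[:2],np.degrees(s[2]))
```

```text
t 11.4 tcp [ 0.638  -0.0571  0.2036] yang 47.55 F [-0.5  0.5 -0.3] dp_mm [103.6 -97.2  92.9] yaw 3.55
50 [0.6548 0.007  0.054 ] [60.1 63.5]
-50 [ 0.6438 -0.1455  0.054 ] [51.8 57.1]
100 [0.5744 0.0348 0.054 ] [66.4 71.8]
-100 [ 0.5601 -0.1616  0.054 ] [54.5 61.9]
axis [ 0.5849 -0.0646] yaw -4.15 res mm [-0.3  0.1 -0.3 -0.1  0.3  0.1  0.3 -0. ]
tab n 2718 z 0.0939 r 0.0417 len/thick [0.0202 0.0535] world axis-dir 45.52 centroid-dir 45.23 console 49.66 49.37
```

Tab now reads 49.4–49.7° against 50° for the plus label (directly measured: 45.2–45.5° against 45.6° world). That is within the measurement error. Next is the enter key at about (0.496,-0.059), top about 0.073.

Call:
drive_tool([
  {"gripper": 0,"dp": [0.0136,-0.0122,0],"yaw": 0},
  {"gripper": 0,"dp": [0.03,-0.028,0],"yaw": 0},
  {"gripper": 0,"dp": [0.03,-0.028,0],"yaw": 0},
  {"gripper": 0,"dp": [0.02,-0.019,0],"yaw": 0},
  {"gripper": 0,"dp": [0.01,-0.01,0],"yaw": 0},
  {"gripper": 0,"dp": [0,0,0.02],"yaw": 0},
  {"gripper": 0,"dp": [0,0,0.04],"yaw": 0},
  {"gripper": 0,"dp": [0,0,0.035],"yaw": 0},
  {"gripper": 0,"dp": [0,0,0.02],"yaw": 0},
  {"gripper": 0,"dp": [0,0,0.005],"yaw": 0},
  {"gripper": 0,"dp": [0,0,0],"yaw": 0},
])

```text
t: 12.82
tool_pos: [0.4954, -0.0588, 0.0796]
tcp_rot: [0.362, 0.932, -0.0, -0.0]
wrist_force: [-0.8, -0.2, -0.3]
width: 0.002
```

Run:
```python
from h import *
go([.496,-.059,.073],47.5)
c=env.camera("scene");cv2.imwrite("pics/s7.png",cv2.resize(c["pixels"][180:370,200:440],None,fx=3,fy=3))
```

```text
t 12.825 tcp [ 0.4954 -0.0588  0.0796] yang 47.55 F [-0.8 -0.2 -0.3] dp_mm [-0.6  0.3  6.6] yaw 0.05
```

View pics/s7.png

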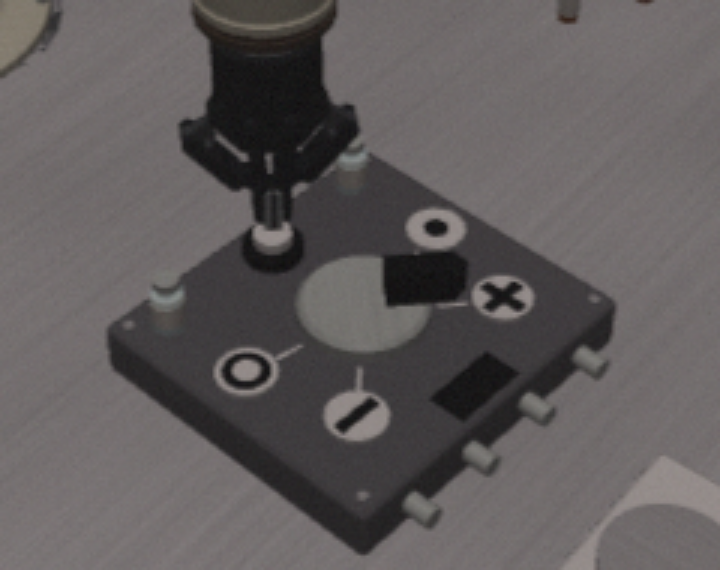

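The fingertips at (272,220) are centred over the white key, both vials are clear, and the tab points at plus. I'll press in small steps.

Call:
drive_tool([
  {"gripper": 0,"dp": [0,0,0.003],"yaw": 0},
  {"gripper": 0,"dp": [0,0,0.003],"yaw": 0},
  {"gripper": 0,"dp": [0,0,0.002],"yaw": 0},
  {"gripper": 0,"dp": [0,0,0],"yaw": 0},
])

```text
t: 13.38
tool_pos: [0.4952, -0.0588, 0.0713]
tcp_rot: [0.362, 0.932, -0.0, 0.0]
wrist_force: [0.9, 0.0, 1.1]
width: -0.003
```

Call:
drive_tool([
  {"gripper": 0,"dp": [0,0,0.001],"yaw": 0},
  {"gripper": 0,"dp": [0,0,0.001],"yaw": 0},
  {"gripper": 0,"dp": [0,0,0],"yaw": 0},
])

```text
t: 13.75
tool_pos: [0.4952, -0.0588, 0.0693]
tcp_rot: [0.362, 0.932, -0.0, 0.0]
wrist_force: [-0.6, -0.4, 3.5]
width: -0.0
```

Call:
drive_tool([
  {"gripper": 0,"dp": [0,0,0.001],"yaw": 0},
  {"gripper": 0,"dp": [0,0,0.001],"yaw": 0},
  {"gripper": 0,"dp": [0,0,0],"yaw": 0},
])

```text
t: 14.12
tool_pos: [0.4952, -0.0588, 0.0673]
tcp_rot: [0.362, 0.932, -0.0, 0.0]
wrist_force: [-0.0, 1.7, 3.4]
width: -0.005
```

Call:
drive_tool([
  {"gripper": 0,"dp": [0,0,0.001],"yaw": 0},
  {"gripper": 0,"dp": [0,0,0],"yaw": 0},
])

```text
t: 14.38
tool_pos: [0.4951, -0.0588, 0.0663]
tcp_rot: [0.362, 0.932, -0.0, 0.0]
wrist_force: [-0.6, -0.2, 4.3]
width: 0.001
```

Call:
drive_tool([
  {"gripper": 0,"dp": [0,0,0.001],"yaw": 0},
  {"gripper": 0,"dp": [0,0,0],"yaw": 0},
])

```text
t: 14.62
tool_pos: [0.4952, -0.0588, 0.0659]
tcp_rot: [0.362, 0.932, -0.0, 0.0]
wrist_force: [-3.8, 0.9, 13.9]
width: 0.001
```

Call:
drive_tool([
  {"gripper": 0,"dp": [0,0,0.0005],"yaw": 0},
  {"gripper": 0,"dp": [0,0,0],"yaw": 0},
])

```text
t: 14.88
tool_pos: [0.4953, -0.0588, 0.0658]
tcp_rot: [0.362, 0.932, -0.0, 0.0]
wrist_force: [-6.8, 2.4, 20.6]
width: 0.003
```

The key has bottomed: the force jumped from 4 to 14–20 N. I'll release and retreat upward.

Call:
drive_tool([
  {"gripper": 0,"dp": [0,0,-0.004],"yaw": 0},
  {"gripper": 0,"dp": [0,0,-0.01],"yaw": 0},
  {"gripper": 0,"dp": [0,0,-0.03],"yaw": 0},
  {"gripper": 0,"dp": [0,0,-0.04],"yaw": 0},
  {"gripper": 0,"dp": [0,0,-0.04],"yaw": 0},
  {"gripper": 0,"dp": [0,0,-0.02],"yaw": 0},
  {"gripper": 0,"dp": [-0.02,0,0],"yaw": 0},
  {"gripper": 0,"dp": [-0.03,0,0],"yaw": 0},
  {"gripper": 0,"dp": [-0.03,0,0],"yaw": 0},
  {"gripper": 0,"dp": [-0.02,0,0],"yaw": 0},
  {"gripper": 0,"dp": [0,0,0],"yaw": 0},
  {"gripper": 0,"dp": [0,0,0],"yaw": 0},
])

```text
t: 16.38
tool_pos: [0.5686, -0.1263, 0.2079]
tcp_rot: [0.362, 0.932, -0.0, -0.001]
wrist_force: [-0.6, 0.2, 0.5]
width: -0.001
```

Run:
```python
from h import *
go([.6385,-.0603,.2034],44)
c=env.camera("wrist");cv2.imwrite("pics/w8.png",c["pixels"])
try:
    s=labels(c,[50,-50,100,-100],30)
except Exception as e: print(e); s=np.array([.5849,-.0646,np.radians(-4.15)])
tab(c,s[:2],np.degrees(s[2]))
k=white(c,[.4953,-.0583,.07]);print("key",k[0],k[1],world(c,*pix(c,k[0])))
c=env.camera("top");a=np.load("top0.npz")
for n,u,v in(("vialL",320,251),("vialR",403,255)):print(n,world(c,u,v).round(4),np.abs(c["pixels"][v-7:v+8,u-7:u+8].astype(int)-a["pixels"][v-7:v+8,u-7:u+8]).mean())
```

```text
t 16.375 tcp [ 0.5686 -0.1263  0.2079] yang 47.54 F [-0.6  0.2  0.5] dp_mm [-7.  95.9  4.5] yaw 3.54
50 [0.6549 0.0071 0.054 ] [55.7 64.3]
-50 [ 0.6438 -0.145   0.054 ] [50.4 54.8]
100 [0.5744 0.0348 0.054 ] [62.4 71.5]
-100 [ 0.5601 -0.1615  0.054 ] [55.9 58.7]
axis [ 0.5849 -0.0645] yaw -4.12 res mm [-0.4  0.2 -0.3 -0.5  0.3  0.2  0.4  0.1]
tab n 2658 z 0.0937 r 0.0406 len/thick [0.0202 0.0548] world axis-dir 45.47 centroid-dir 45.09 console 49.58 49.2
key [ 0.49544662 -0.05829586  0.07      ] (43.73402786254883, 47.37831497192383) [ 0.49556617 -0.05840214  0.07149399]
vialL [0.4886 0.0338 0.0955] 2.7037037037037037
vialR [ 0.4137 -0.0937  0.5926] 26.404444444444444
```

View pics/w8.png

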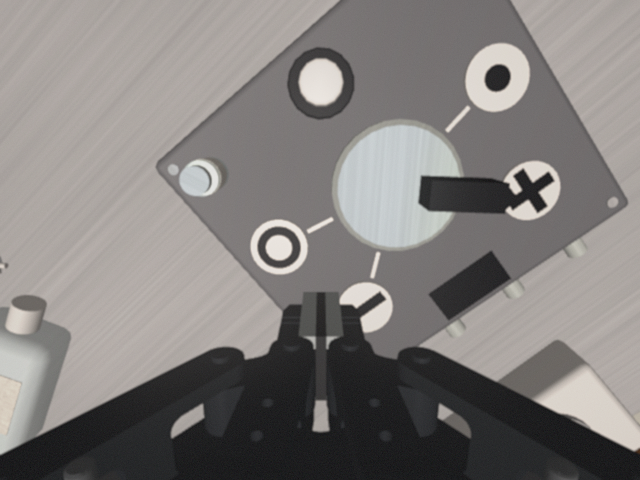

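The final view shows the tab pointing at plus (530,190), the key (321,82) back up, and the right vial (200,178) standing. In the top camera the arm hides that vial, which explains its odd reading there. Handing in.

```bash
python3 -c "
from h import *
print(env.hand_in())"
```

```text
the job is handed in; nothing more can be done
None
```

The dial's tab now points at the plus label, and the enter key was pressed after that and came back up. I handed the job in at about 16.5 s of the 48 s allowed; hand-in reports no verdict.

**Dial:** I pushed the tab counter-clockwise with the closed fingertips against its right side only, from about -8° to the plus label at +50°. A 3.5° touch-up followed a check from above. The last checks read 49.2–49.7°, so it may sit up to about 0.8° (1.4 mm at the label) short, close to the measurement noise. I left it there.

**Enter key:** I pressed it straight down until it bottomed. The force rose from about 4 N to 20.6 N at the bottom, with about 6 mm of travel. After release it measured about 71.5 mm high, against 72.6–74.5 mm before pressing. That is about 1–3 mm lower, but those depth readings vary by that much, and the last picture shows it up.

**Bystanders:** The left vial read the same position as before. The right vial shows standing in the last wrist picture, but I could not measure it because the arm hid it from the top camera. I did not re-measure the ampoules, bottle and syringe; the arm did not go down near them.

**Camera disagreement:** The top and wrist cameras differed by about 2–3 mm on absolute position. I took the dial angle relative to the labels within the wrist picture, so this did not affect it.

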